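Stack a case pan over plaster casts: half a turn, feel it in, click it down

TASK

Stack the empty case pan on the pan that holds the two plaster casts, so that the pair can be carried as one: turn it half round first (yellow end over blue end), because the same way round it would nest down onto the casts. Feel its four lugs into the four pockets in the lower pan's rim and press it down until all four tabs click and it stands level and fully home. The plastic cracks if pushed with more than about 35 N, so do not drop or force it, keep it off the casts, leave the lower pan and everything else where they stand, and let go.

Things in the scene. Friction and masses are not known exactly. Their poses are not given: they have to be found in the camera images.
- spare_pan: Blue plastic case pan, 202 mm long (x), 152 mm over all (y), rim 52 mm high, walls 3 mm. Origin: centre of the underside, z up, +x to its YELLOW end (the other end is blue). Empty, 0.24 to 0.39 kg, on the work surface (height 0), its yellow end pointing the same way as the full pan's within 40 degrees. Another pan nests in it the same way round and stacks on it half a turn round.
- spare_pan_grip (a point): middle of the top of the empty pan's grip: a hollow hump across the middle, over the pan's origin, top at z = 48 mm, 96 mm long (pan's y), 14 mm wide on top, sloping out to 25 mm at the floor. Pinch it with the fingers closing along the pan's x, some 12 mm below its top (17 mm wide there). Both compartments beside it are empty.
- spare_pan_mark (a point): middle of the top edge of the empty pan's yellow end: x = +97, y = 0, z = 52 mm in that pan's frame.
- spare_pan_lug (a point): underside of one of the empty pan's four stacking lugs (this one at x = +62, y = +61, z = 0 mm in the pan's frame). They stick out at the foot of the long sides, at x = +62 and -62 mm on the +y side and x = +30 and -30 mm on the -y side; each 22 mm long (x), 7 mm high, outer face flaring from y = 64 mm at the bottom to 66 mm at the top.
- full_pan: Blue plastic case pan, 202 mm long (x), 152 mm over all (y), rim 52 mm high, walls 3 mm. Origin: centre of the underside, z up, +x to its YELLOW end (the other end is blue). Same moulding, standing loose on the work surface (height 0) with two casts in it, 0.6 kg in all. An upper pan the same way round drops inside it, onto the casts; half round it stands on it. Its hump fits up into an upper pan's hollow hump.
- full_pan_mark (a point): middle of the top edge of the full pan's yellow end: x = +97, y = 0, z = 52 mm in that pan's frame.
- full_pan_pocket (a point): middle of the black rubber pad in one of the full pan's four rim pockets (this one at x = +30, y = +63, z = 41 mm in its frame): notches in the long sides' rim at x = +30, -30 mm on the +y side and +62, -62 on the -y side, 25 mm long (1.5 mm play each way for a lug), pad 11 mm below the rim. Feel for them: rest the lugs lightly on the rim up to 7 mm short, slide along x until they drop.
- full_pan_tab (a point): catch of one of the springy pale tabs, one outside each pocket (x = +30, y = +64, z = 45 mm). Height of the upper pan's origin over the lower's: 52 mm lugs on the rim, 46 lugs touch the catches, 41 lugs on the pads (unclicked it springs back to 41 or more), 37.6 clicked home. To click, the pads must be squeezed to just under home height: about 10 N a side, 15 to 20 N for both at once.
- full_pan_tab0 (a joint): tab 0 of the full pan, at x = +30, y = +y side: 0 rad relaxed or snapped over a lug, about 0.08 while a lug holds it pushed outward. Pressing an end of the upper hump clicks the two tabs of that side.
- full_pan_tab1 (a joint): tab 1 of the full pan, at x = -30, y = +y side: 0 rad relaxed or snapped over a lug, about 0.08 while a lug holds it pushed outward. Pressing an end of the upper hump clicks the two tabs of that side.
- full_pan_tab2 (a joint): tab 2 of the full pan, at x = +62, y = -y side: 0 rad relaxed or snapped over a lug, about 0.08 while a lug holds it pushed outward. Pressing an end of the upper hump clicks the two tabs of that side.
- full_pan_tab3 (a joint): tab 3 of the full pan, at x = -62, y = -y side: 0 rad relaxed or snapped over a lug, about 0.08 while a lug holds it pushed outward. Pressing an end of the upper hump clicks the two tabs of that side.
- upper_cast: white plaster jaw cast, 54 x 56 mm, 28 mm high, lying in the yellow-end half of the full pan (centre about 48 mm from the pan's centre), loose. Origin: centre of its underside.
- lower_cast: white plaster jaw cast, 54 x 56 mm, 28 mm high, lying in the blue-end half of the full pan, loose. Origin: centre of its underside.
- table: the wooden bench top, fixed, its surface at height 0.
- bowl: bystander: blue mixing bowl, 120 mm across, 62 mm high, loose. Origin: centre of its underside.
- bottle: bystander: clear bottle with a blue label, 60 mm across, 170 mm high, loose. Origin: centre of its underside.
- flask: bystander: closed brass flask, 85 x 62 mm, 52 mm high, loose. Origin: centre of its underside.
Mind the look-alikes: they are no part of the job. Leave any orange or purple look-alike of the lower_cast alone.

How it is judged (in metres and radians):
On the way:
1. the empty pan, turned half round, is set down level on the lower pan's rim or into its pockets while the fingers are on it (contact force between spare_pan and full_pan above 1 N and contact force between the fingers and spare_pan above 1 N and x of spare_pan_mark in the frame of full_pan below -0.07 m and z of spare_pan in the frame of full_pan between 0.0395 and 0.056 m and angle between the z axis of spare_pan and the z axis of full_pan, either way round below 0.08 rad), for 0.1 s.
At the end, for the whole second after the job is handed in: spare pan clicked home on the full pan, yellow end over blue end: origin 36 to 39.5 mm above the full pan's, within 6 mm sideways, level with it within 0.03 rad; full pan flat on the bench within 30 mm of its start; each cast flat in its own half of it; pans at rest (z of spare_pan in the frame of full_pan between 0.0355 and 0.039 m and value of joint each of full_pan_tab0, full_pan_tab1, full_pan_tab2, full_pan_tab3 below 0.035 rad and x of spare_pan_mark in the frame of full_pan below -0.08 m and horizontal distance between spare_pan and full_pan below 0.006 m and angle between the z axis of spare_pan and the z axis of full_pan, either way round below 0.02 rad and height (world z) of full_pan below 0.004 m and angle between full_pan's own z axis and vertical below 0.03 rad and distance of full_pan from where it was at the start of the episode below 0.03 m and z of upper_cast in the frame of full_pan between 0 and 0.01 m and x of upper_cast in the frame of full_pan between 0.02 and 0.08 m and z of lower_cast in the frame of full_pan between 0 and 0.01 m and x of lower_cast in the frame of full_pan between -0.08 and -0.02 m and linear speed of each of spare_pan, full_pan below 0.02 m/s); the robot touches nothing.
It fails at once if the stack is pushed down on the bench with more than about 35 N besides its own weight of 10 N (cracked plastic) (contact force between full_pan and table above 46 N).
It fails at once if the spare pan presses on a plaster cast (contact force between spare_pan and upper_cast above 1.5 N or contact force between spare_pan and lower_cast above 1.5 N).
It fails at once if the bowl, the bottle or the flask is moved more than 30 mm (distance of any of bowl, bottle, flask from where it was at the start of the episode above 0.03 m).
It also fails if it takes over 64 s, if anything falls off the work surface, if the arm or the gripper's body presses on something with over 40 N, if the wrist force passes 120 N, or if a joint passes its speed limit or range.

ROBOT

A 6-joint arm with a two-finger parallel gripper is mounted at the origin on the work surface. World frame = base frame: x ahead of the robot, y to its left, z up, the work surface at z = 0. Lengths are in mm, angles in rad, forces in N, time in s.
With the tool pointing down it reaches from about 275 to 825 mm from the base axis. Payload 5.2 kg.
Tool frame: the origin (TCP) lies at the very end of the fingers, on their centre line; the grasp point (between the pads) lies 19 mm behind it; z points along the fingers, y is the line along which they close (so a half turn about z gives the same grasp; the last joint's range is limited). The gripper opens to 93 mm and grips with 3 to 60 N. Pads are 15 mm wide; open, the fingers measure 128 mm over their backs; the gripper's body (75 mm by 188 mm) begins 65 mm behind the grasp point.
Start: joints at [1.138, 0.259, 1.535, -0, 1.348, -0.203], TCP at [125.258, 535.552, 218.653] pointing down, gripper open.
Joint ranges: [-3.14, 3.14], [-0.91, 2.08], [0.19, 2.58], [-1.22, 4.36], [0.22, 2.71], [-3.12, 3.12]. Speed limits (rad/s): [2.57, 2.57, 3.14, 3.14, 3.14, 3.14].

INTERFACE

Orientations are given as [roll, pitch, yaw] about the fixed x, y, z axes, in that order (R = Rz(yaw) Ry(pitch) Rx(roll)).
In Python, from bench import robot gives the robot as it stands. The module is installed in compiled form; this text tells all that it offers. Calls block until the motion is done:
- robot.move_ptp(position, orientation): joint-space move of the TCP to a pose.
- robot.move_linear(position, ori=None, speed=150, f_stop=None): straight line of the TCP; ori=None keeps the orientation; speed is the mean speed in mm/s. With f_stop (N) it stops when the force on the tool has changed by that much, and returns True; else False.
- robot.move_j(angles): joint-space move.
- robot.move_gripper(opening): opening from 0.0 (shut) to 1.0 (fully open); the grip force is fixed at half the most; returns when the fingers have stopped.
- robot.sleep(seconds).
- robot.inverse_kinematics(position, orientation): joint angles nearest the present ones, or None.
- robot.get_image(name): name is "scene" or "top" or "wrist"; returns a dict with "img" (480x640x3 uint8, blue, green, red), "fovy" (degrees; the focal length in pixels is half the picture's height over the tangent of half this angle, whatever the lens; pixels are square), "cx", "cy" (the principal point, pixels), "k1" (the pictures are not rectified: a ray, as slopes to the right and down, at radius r is drawn at 1 + k1 r^2 times it, then the intrinsics apply), "eye" and "orientation" of the camera in the world. Camera axes: x right, y down, z forward; pixel columns grow to the right and rows downward; lengths in mm; the calibration is good to about 2 mm. A picture is of the moment at which its call begins. There is no depth.
A pose or a line that the arm cannot do raises robot.MotionError and nothing moves.
- robot.hand_in(): hands the job in; it is judged then, once.
Readings, each from a call of its own:
- robot.current_t(): time.
- robot.current_qpos(): joint angles.
- robot.current_joint_vel(): joint speeds.
- robot.current_joint_efforts(): joint torques, N m.
- robot.current_tcp_pos(): TCP position.
- robot.current_eef_rot(): TCP orientation.
- robot.current_contact_force(): force on the tool from outside, world axes, zero at the start.
- robot.current_ft_torque(): the same for the moment, N m.
- robot.current_gripper_width(): opening from 0.0 (shut) to 1.0 (fully open).
- robot.current_finger_force(): force on a finger pad.
Only numpy, scipy, OpenCV 4.12 (cv2) and the standard library are available. Lean on these libraries where they do the work, as an engineer would, in place of code of your own. Each camera call takes 0.05 s, during which the arm holds its last target. There are 200 camera calls.

## Working session

There is one attempt and no reset: what is moved stays moved. The work goes in short steps, each a Python script; the robot and the scene stay as the last script left them, time stands still between calls to the robot, and variables do not carry over. Pictures are saved under pics/ and viewed, at most 10 in all, crops included, and the job is handed in when it is done.

```bash
mkdir -p pics; cat > h.py <<'E'
import numpy as np, cv2
from bench import robot
from scipy.spatial.transform import Rotation as R
def cam(n):
    d=robot.get_image(n); d['f']=240/np.tan(np.radians(d['fovy'])/2)
    o=np.array(d['orientation'],float)
    d['R']=o if o.shape==(3,3) else R.from_euler('xyz',o).as_matrix()
    return d
def ray(d,u,v):
    K=np.array([[d['f'],0,d['cx']],[0,d['f'],d['cy']],[0,0,1]])
    p=(np.array([u,v])-[d['cx'],d['cy']])/d['f']; q=p.copy()
    for _ in range(30): q=p/(1+d['k1']*(q@q))
    return d['R']@np.array([q[0],q[1],1])
def hit(d,u,v,z):
    r=ray(d,u,v); e=np.array(d['eye']); return (e+r*(z-e[2])/r[2])[:2]
def proj(d,P):
    c=d['R'].T@(np.array(P,float)-d['eye']); s=c[:2]/c[2]; s=s*(1+d['k1']*(s@s))
    return s*d['f']+[d['cx'],d['cy']]
E
python3 - <<'E'
from h import *
for n in ['scene','top']:
    d=cam(n); cv2.imwrite(f'pics/{n}0.png',d['img']); print(n,d['eye'],d['orientation'],d['f'],d['k1'],d['cx'],d['cy'],hit(d,320,240,0))
print(robot.current_t(),robot.current_eef_rot())
E
```

```text
scene [1174.51277078   26.0901341   782.95453341] [-2.45249764 -0.01602931  1.58460473] 512.5959990783414 -0.0952045998303059 318.4588361931341 247.4945951061225 [509.77123367  32.55150775]
top [ 368.72455917   37.93120248 1302.1319803 ] [-2.97308444  0.01538253 -1.56654172] 588.2010008480199 -0.039263801666317544 323.332652012514 237.4500392138477 [584.3666533   66.36119537]
0.1 [-3.14003718e+00 -3.20883847e-04  2.91181333e+00]
```

View pics/top0.png

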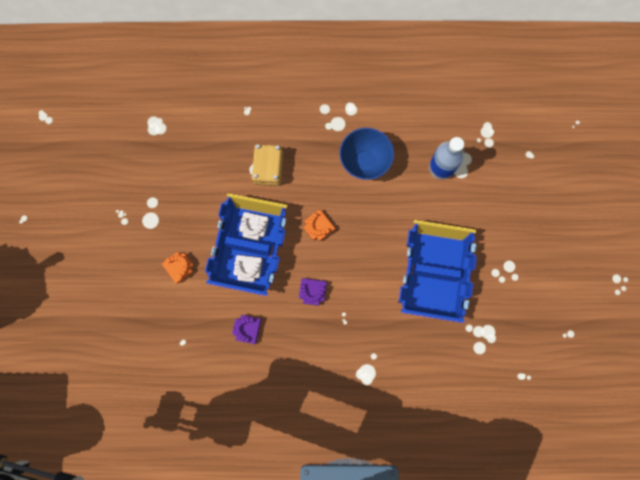

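View pics/scene0.png

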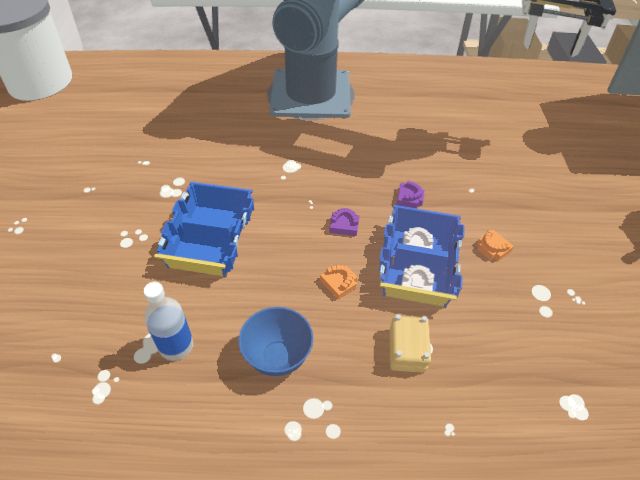

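The top view shows the empty pan around (440,270), between the bottle and the robot. The pan with the white casts is around (248,243). In both, the yellow end points up in the image, away from the robot. There are orange casts at (178,266) and (318,225) and purple ones at (313,291) and (247,328); these are the decoys outside the pans. The only pan holding casts is the left one, so it is full_pan. The right one is empty, so it is spare_pan.

```bash
cat >> h.py <<'E'
def pans(d,zrim=52):
    """rough pan poses: fit yellow strip + blue blob, from top view"""
    hsv=cv2.cvtColor(d['img'],cv2.COLOR_BGR2HSV)
    b=cv2.inRange(hsv,(108,150,60),(125,255,255)); y=cv2.inRange(hsv,(22,150,120),(32,255,255))
    return b,y
E
python3 - <<'E'
from h import *
d=cam('top'); b,y=pans(d)
out=[]
for nm,(x0,x1,y0,y1) in dict(full=(200,295,190,300),spare=(395,485,215,325)).items():
    m=np.zeros_like(b); m[y0:y1,x0:x1]=(b|y)[y0:y1,x0:x1]; m=cv2.morphologyEx(m,cv2.MORPH_CLOSE,np.ones((5,5)))
    c=max(cv2.findContours(m,0,2)[0],key=cv2.contourArea)[:,0]
    W=np.array([hit(d,u,v,52) for u,v in c],np.float32)
    (cx,cy),s,a=cv2.minAreaRect(W); 
    my=np.zeros_like(y); my[y0:y1,x0:x1]=y[y0:y1,x0:x1]
    print(nm,cx,cy,s,a,'yellow',np.mean([hit(d,u,v,45) for v,u in np.argwhere(my>0)],0))
for q in [(280,-20)]: pass
x,yy=500,-200
for n,(u,v) in dict(full=(248,243),spare=(439,270)).items():
    p=hit(d,u,v,50)
    for psi in (-.2+np.pi/2,-.2-np.pi/2):
        print(n,p,psi,robot.inverse_kinematics([*p,330],[np.pi,0,psi]))
E
```

```text
full 569.0706176757812 223.12103271484375 (148.01617431640625, 200.25509643554688) 78.49349212646484 yellow [657.02448578 204.33041855]
spare 511.6534423828125 -188.4304656982422 (148.15036010742188, 200.15382385253906) 80.812744140625 yellow [ 600.53258645 -202.02434845]
full [569.24324537 220.92492887] 1.3707963267948966 [ 1.87739865e-01  3.26619154e-01  1.17587091e+00 -4.44089210e-16
  1.63910259e+00  3.87739865e-01]
full [569.24324537 220.92492887] -1.7707963267948965 [ 0.18773986  0.32661915  1.17587091  0.          1.63910259 -2.75385279]
spare [ 511.54592126 -189.34540596] 1.3707963267948966 [-0.55905949  0.20101338  1.34232098  0.          1.59825829 -0.35905949]
spare [ 511.54592126 -189.34540596] -1.7707963267948965 [-5.59059490e-01  2.01013384e-01  1.34232098e+00 -4.44089210e-16
  1.59825829e+00  2.78253316e+00]
```

The outlines measure 148 x 200 mm, which fits the 152 x 202 given. Yaws are about -0.20 (full) and -0.16 (spare). I'll refine both with the wrist camera on the way.

```bash
python3 - <<'E'
from h import *
import pickle
out=[]
for n,p,th in (('full',(569,222),-.2),('spare',(511.6,-189),-.16)):
    robot.move_ptp([*p,330],[np.pi,0,th+np.pi/2])
    d=cam('wrist'); pickle.dump(d,open(f'{n}.pkl','wb')); print(d['eye'],d['orientation'],d['f'],d['k1'],robot.current_t(),proj(d,[*p,50]))
    out.append(d['img'])
im=np.vstack(out); cv2.imwrite('pics/w.png',cv2.resize(np.hstack(out),(800,300)))
cv2.imwrite('pics/wf.png',out[0])
E
```

```text
[584.48434845 302.34435755 495.60824821] [ 2.84245065e+00  1.24420601e-04 -1.98993049e-01] 388.0863813375081 -0.03725031773398129 2.2 [319.06201224 192.60013002]
[ 524.79817617 -108.20830575  495.82962371] [ 2.84261280e+00 -6.85701405e-04 -1.59719122e-01] 388.0863813375081 -0.03725031773398129 3.7833 [317.98802527 192.66551182]
```

View pics/w.png

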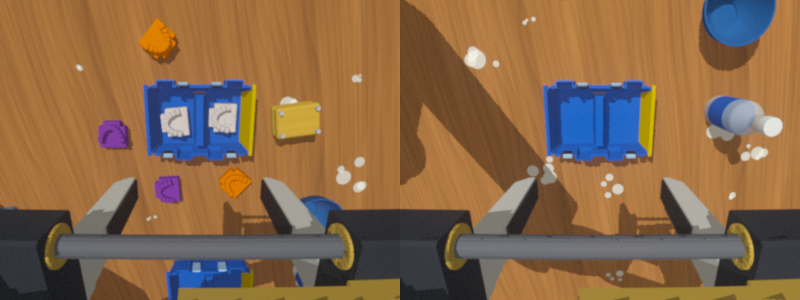

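The wrist views show the full pan with white casts at (175,122) and (222,118) in the left half, and the empty pan centred on (600,120). Both are clear to measure.

```bash
python3 - <<'E'
from h import *
import pickle
for n,p in (('full',(569,222)),('spare',(511.6,-189))):
    d=pickle.load(open(n+'.pkl','rb')); b,y=pans(d); u,v=proj(d,[*p,50]).astype(int)
    y0,y1,x0,x1=v-75,v+75,u-105,u+95
    m=np.zeros_like(b); m[y0:y1,x0:x1]=(b|y)[y0:y1,x0:x1]
    m[y0:y1,u+95:]=0
    m=cv2.morphologyEx(m,cv2.MORPH_OPEN,np.ones((3,3)))
    m=cv2.morphologyEx(m,cv2.MORPH_CLOSE,np.ones((9,9)))
    c=max(cv2.findContours(m,0,1)[0],key=cv2.contourArea)[:,0]
    print(n,c.min(0),c.max(0),(x0,x1,y0,y1))
    W=np.array([hit(d,a,bb,52) for a,bb in c],np.float32)
    (cx,cy),s,a=cv2.minAreaRect(W); th=np.radians(a-90 if a>45 else a); print('rect',cx,cy,s,th)
    # robust: end edge lines
    for it in range(3):
        Rm=np.array([[np.cos(th),np.sin(th)],[-np.sin(th),np.cos(th)]]); L=(W-[cx,cy])@Rm.T
        E=[]
        for s_ in (1,-1):
            k=(L[:,0]*s_>94)&(abs(L[:,1])<60); q=np.polyfit(L[k,1],L[k,0],1); E.append(q)
        k=[ (L[:,1]*s_>60)&(abs(L[:,0])<90) for s_ in (1,-1)]
        sl=-(E[0][0]+E[1][0])/2; mx=(E[0][1]+E[1][1])/2; th+=sl
        ys=[np.percentile(L[k[0],1],97),np.percentile(L[k[1],1],3)]
        print(th,'ends',E[0],E[1],'ys',ys)
        off=np.array([mx,(L[:,1].max()+L[:,1].min())/2]); cx,cy=np.array([cx,cy])+Rm.T@off
    print('pose',cx,cy,th, L[:,1].max(),L[:,1].min())
    print('uvcol',[d['img'][v,u].tolist()])
E
```

```text
full [231 129] [409 255] (np.int64(214), np.int64(414), np.int64(117), np.int64(267))
rect 569.7322387695312 219.5303497314453 (147.5327606201172, 201.13613891601562) -0.19895411239545957
-0.19520641863645113 ends [-6.56381158e-03  9.97723480e+01] [-9.31575939e-04 -9.98893735e+01] ys [np.float64(73.75809382374493), np.float64(-73.76574922097659)]
-0.1950098363462951 ends [-2.97568240e-03  9.98324431e+01] [ 2.58251782e-03 -9.98356270e+01] ys [np.float64(74.0095513260141), np.float64(-73.89714868738992)]
-0.19500981774160425 ends [-2.77912061e-03  9.98337822e+01] [ 2.77908340e-03 -9.98339171e+01] ys [np.float64(73.95723281933594), np.float64(-73.96990148059515)]
pose 569.6867272873903 219.610389848832 -0.19500981774160425 73.99665549066216 -73.9897315405753
uvcol [[190, 102, 45]]
spare [230 130] [409 256] (np.int64(212), np.int64(412), np.int64(117), np.int64(267))
rect 512.8357543945312 -192.62655639648438 (147.82057189941406, 201.14865112304688) -0.15973160849299056
-0.1578396128979611 ends [-2.83506730e-03  9.98822656e+01] [-9.48923887e-04 -9.99356138e+01] ys [np.float64(73.90062663429336), np.float64(-73.90787840057938)]
-0.15769450883667163 ends [-1.25211687e-03  9.99151233e+01] [ 9.61908751e-04 -9.99085748e+01] ys [np.float64(74.01931205287184), np.float64(-73.97129153781349)]
-0.1576944932748715 ends [-1.10702861e-03  9.99117888e+01] [ 1.10699748e-03 -9.99118309e+01] ys [np.float64(73.99477703384457), np.float64(-74.01060849119668)]
pose 512.8184674549179 -192.58616353466545 -0.1576944932748715 74.0278972005802 -74.02260980344317
uvcol [[198, 102, 23]]
```

Wrist and top views agree on relative position but differ by about 4 mm in absolute y. After the half turn a wrist-camera bias would double, so I'll cancel it by measuring the spare pan with the tool yawed 180°.

```bash
cat >> h.py <<'E'
def panpose(d,p,th0,z=52):
    b,y=pans(d); u,v=proj(d,[*p,z-2]).astype(int)
    m=np.zeros_like(b); w=105
    poly=[proj(d,[p[0]+c*np.cos(th0)-s*np.sin(th0),p[1]+c*np.sin(th0)+s*np.cos(th0),z]) for c,s in ((110,88),(110,-88),(-110,-88),(-110,88))]
    cv2.fillPoly(m,[np.int32(poly)],255); m&=(b|y)
    m=cv2.morphologyEx(m,cv2.MORPH_OPEN,np.ones((3,3))); m=cv2.morphologyEx(m,cv2.MORPH_CLOSE,np.ones((9,9)))
    c=max(cv2.findContours(m,0,1)[0],key=cv2.contourArea)[:,0]
    W=np.array([hit(d,a,bb,z) for a,bb in c],np.float32)
    (cx,cy),s,a=cv2.minAreaRect(W); return cx,cy,s,np.radians(a-90 if a>45 else a)
E
python3 - <<'E'
from h import *
th=-.159; q=robot.current_qpos(); q=np.array(q); q[5]+=np.pi
robot.move_j(q); robot.sleep(.2)
d=cam('wrist'); cv2.imwrite('pics/w2.png',d['img'])
print(panpose(d,(513,-191),th), robot.current_tcp_pos(),robot.current_eef_rot(),robot.current_qpos(),robot.current_t(),robot.current_contact_force())
import pickle
for n,p in (('full',(569,222)),('spare',(511.6,-189))): print(panpose(pickle.load(open(n+'.pkl','rb')),p,-.18))
E
```

```text
(512.9120483398438, -192.92340087890625, (147.77362060546875, 201.01809692382812), np.float64(-0.15922986894361962)) [ 512.06091031 -187.94970831  330.06759806] [-3.14132670e+00  2.95028811e-04 -1.72916300e+00] [-5.56589571e-01  2.00857217e-01  1.34235802e+00  3.75215284e-04
  1.59824668e+00  2.74338012e+00] 6.6833 [ 0.01993628  0.00467886 -0.26729197]
(569.7322387695312, 219.5303497314453, (147.5327606201172, 201.13613891601562), np.float64(-0.19895411239545957))
(512.8357543945312, -192.62655639648438, (147.82057189941406, 201.14865112304688), np.float64(-0.15973160849299056))
```

The two yaws agree to 0.3 mm, so the wrist camera has no significant bias. Spare is (512.9, -192.8, -0.159) and full is (569.7, 219.5, -0.199). Next I grasp and lift.

```bash
python3 - <<'E'
from h import *
S=(512.9,-192.8); o=[np.pi,0,-.159-np.pi/2]
robot.move_ptp([*S,110],o); robot.sleep(.2); p=robot.current_tcp_pos(); print('at',p,robot.current_qpos()[5])
print(robot.move_linear([*S,17],o,speed=60,f_stop=8)); robot.sleep(.1); print(robot.current_tcp_pos())
robot.move_gripper(0.0); print('w',robot.current_gripper_width()*93,robot.current_finger_force())
f0=np.array(robot.current_contact_force())
robot.move_linear([*S,70],o,speed=60); robot.sleep(.4)
print('w',robot.current_gripper_width()*93,robot.current_finger_force(),f0,robot.current_contact_force(),robot.current_ft_torque(),robot.current_tcp_pos(),robot.current_eef_rot(),robot.current_t())
d=cam('wrist'); cv2.imwrite('pics/g.png',d['img']); cv2.imwrite('pics/gs.png',cam('scene')['img'])
E
```

```text
at [ 514.09893827 -193.53038156  111.76031064] 2.737387924786744
False
[ 513.09006391 -192.91502887   17.31047568]
w 20.240841985299962 29.849549350328743
w 19.93940840793176 29.62849834933877 [-0.38887923 -0.27159445 -0.34343579] [ 0.89892242  0.51026388 -2.89482452] [ 0.08153373  0.08418397 -0.03208613] [ 512.83669618 -192.75056071   69.82304456] [ 3.14127818e+00  1.26900743e-04 -1.72977881e+00] 12.1333
```

View pics/g.png

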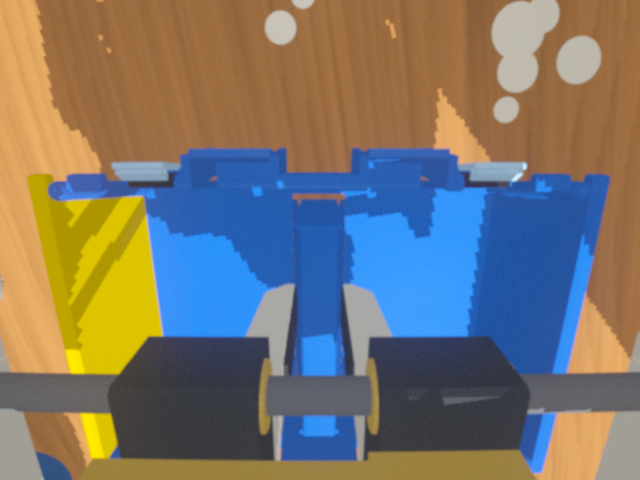

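Grip is good: one finger in each compartment, the hump between them, and about 0.3 kg lifted. Yellow is at the left edge (x=30), blue at the right edge (x=607), and the far rim is at row 150-180. I'll check centring against predicted projections and then carry the pan over.

```bash
python3 - <<'E'
from h import *
d=cam('wrist'); 
def W(x,y,z,c=(512.9,-192.8),t=-.159,z0=52.6): return [c[0]+x*np.cos(t)-y*np.sin(t),c[1]+x*np.sin(t)+y*np.cos(t),z0+z]
for P in [(101,-70,52),(-101,-70,52),(0,-74,52),(62,-76,50),(-62,-76,50),(0,-48,48)]: print(P,proj(d,W(*P)))
F=(569.7,219.5); o=[np.pi,0,-.199+np.pi/2]
S=(512.9,-192.8)
robot.move_linear([*S,190],speed=200)
robot.move_ptp([560,0,200],[np.pi,0,-.18]) 
print(robot.current_qpos()[5])
robot.move_ptp([*F,150],o); print(robot.current_qpos()[5])
robot.move_linear([*F,95],o,speed=60); robot.sleep(.5)
print(robot.current_tcp_pos(),robot.current_eef_rot(),robot.current_contact_force(),robot.current_ft_torque(),robot.current_t())
d=cam('wrist'); cv2.imwrite('pics/h.png',d['img']); cv2.imwrite('pics/hs.png',cv2.resize(cam('scene')['img'][170:330,340:500],(600,600),interpolation=2))
def V(x,y,z): return W(x,y,z,F,-.199+np.pi,78)
for P in [(101,-70,52),(-101,-70,52),(62,-76,50),(-62,-76,50),(0,-48,48)]: print(P,proj(d,V(*P)))
E
```

```text
(101, -70, 52) [ 23.10223164 164.83269383]
(-101, -70, 52) [614.47263728 164.36299368]
(0, -74, 52) [318.68855398 150.67438175]
(62, -76, 50) [134.91839994 145.07216865]
(-62, -76, 50) [502.51886083 144.7712539 ]
(0, -48, 48) [318.72917946 223.47575008]
1.5529609980709416
0.38594683922548084
[569.73803143 219.51108732  95.08997711] [ 3.14144899e+00 -7.43351839e-05  1.37180181e+00] [ 0.97442626 -0.11053693 -3.34923759] [-0.0751091   0.06714152 -0.05745745] 16.7667
(101, -70, 52) [ 19.77498732 155.79666322]
(-101, -70, 52) [615.98737298 155.25196554]
(62, -76, 50) [132.54383653 135.73383892]
(-62, -76, 50) [503.20569287 135.39825824]
(0, -48, 48) [317.98219983 215.3281452 ]
```

View pics/h.png

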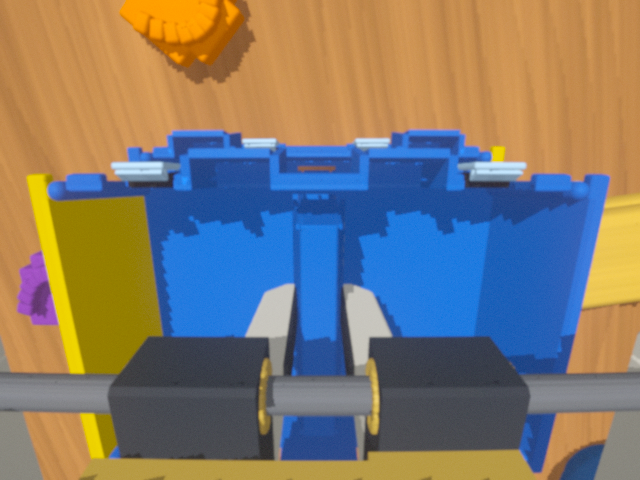

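View pics/hs.png

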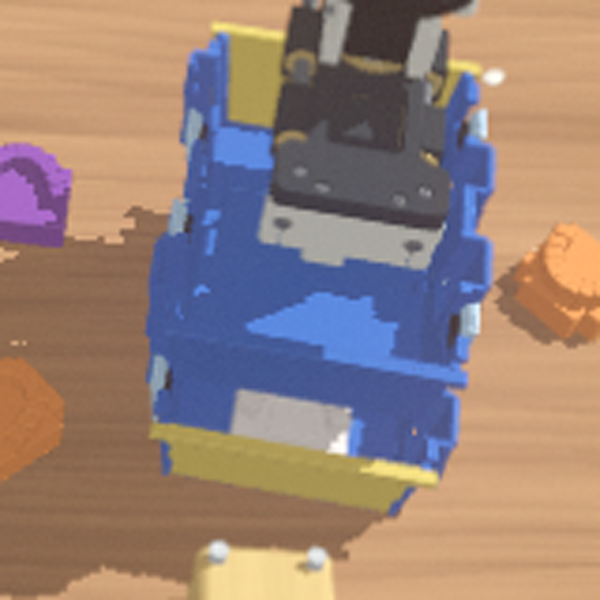

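The pan hangs level over the full pan with yellow over blue. In the wrist view the upper tabs are at x=145/496, lower tabs at 260/372, upper pocket wall at row 148 and lower at row 131. I'll check the offset by casting these rays, then lower gently with a force stop.

```bash
python3 - <<'E'
from h import *
d=cam('wrist'); F=np.array((569.7,219.5)); t=-.199
Rm=np.array([[np.cos(t),np.sin(t)],[-np.sin(t),np.cos(t)]])
L=lambda u,v,z: np.round(Rm@(hit(d,u,v,z)-F),1)
print('upper',L(230,149,130),L(410,149,130),L(145,170,125),L(495,170,125))
print('lower',L(200,132,52),L(435,132,52),L(260,143,47),L(372,143,47))
f0=np.array(robot.current_contact_force())
o=[np.pi,0,t+np.pi/2]
r=robot.move_linear([*F,60],o,speed=12,f_stop=3); p=robot.current_tcp_pos(); robot.sleep(.2)
print(r,p,robot.current_tcp_pos(),np.array(robot.current_contact_force())-f0,robot.current_ft_torque(),robot.current_t())
E
```

```text
upper [-29.   71.6] [30.4 71.5] [-60.5  64.2] [62.  64.1]
lower [-61.6  74.7] [61.1 74.6] [-31.2  68.7] [29.  68.6]
True [569.70968521 219.99809667  66.33881894] [569.48282926 220.02656824  65.73587023] [2.3584638  1.80727963 2.69281654] [ 0.18993774 -0.41414299  0.03484169] 19.2
```

Contact came near rim height. The rays show the upper pan off by about +1.8 mm in x and -3 mm in y in the lower frame, so I'll lift slightly, correct and lower again.

```bash
cat >> h.py <<'E'
F=np.array((569.7,219.5)); T=-.199; O=[np.pi,0,T+np.pi/2]
RT=np.array([[np.cos(T),-np.sin(T)],[np.sin(T),np.cos(T)]])
def at(x,y): return F+RT@[x,y]
def st(msg,f0):
    f=np.array(robot.current_contact_force())-f0; f[:2]=RT.T@f[:2]; m=np.array(robot.current_ft_torque()); m[:2]=RT.T@m[:2]
    p=np.array(robot.current_tcp_pos()); print(msg,np.round(RT.T@(p[:2]-F),2),round(p[2],2),'f',np.round(f,1),'m',np.round(m,2),round(robot.current_t(),1),flush=True)
E
python3 - <<'E'
from h import *
robot.move_linear([*at(-1.8,2.5),76],O,speed=30); robot.sleep(.3)
f0=np.array(robot.current_contact_force()); st('free',f0)
d=cam('wrist'); cv2.imwrite('pics/i.png',d['img'])
r=robot.move_linear([*at(-1.8,2.5),58],O,speed=10,f_stop=3); robot.sleep(.2); st(r,f0)
for i,x in enumerate((-3.5,-.5,1)):
    if robot.current_tcp_pos()[2]<62: break
    z=robot.current_tcp_pos()[2]
    robot.move_linear([*at(x,2.5),z+.3],O,speed=15); st('slid',f0)
    r=robot.move_linear([*at(x,2.5),58],O,speed=10,f_stop=3); robot.sleep(.1); st(r,f0)
E
```

```text
free [-1.92  2.44] 75.83 f [0. 0. 0.] m [-0.07  0.01  0.06] 20.0
True [-2.17  2.71] 60.95 f [2.2 2.5 5.4] m [ 0.05 -0.22  0.1 ] 21.6
```

It dropped past rim height to the catches, so the lugs are in the pockets. I'll settle it onto the pads gently and check with a picture.

```bash
python3 - <<'E'
from h import *
f0=np.array([0.97,-.11,-3.2])
st('now',f0)
for z in (59,57,55,53):
    p=robot.current_tcp_pos(); r=robot.move_linear([*at(-1.8,2.5),z],O,speed=10,f_stop=8); robot.sleep(.1); st((z,r),f0)
    if np.array(robot.current_contact_force())[2]-f0[2]>11: break
d=cam('wrist'); cv2.imwrite('pics/j.png',d['img'])
E
```

```text
now [-2.17  2.71] 60.95 f [0.9 2.  4.9] m [ 0.05 -0.22  0.1 ] 21.6
(59, False) [-1.98  2.78] 59.57 f [-2.3  0.8  9. ] m [0.04 0.3  0.04] 22.0
(57, False) [-1.85  2.83] 57.65 f [-2.2  1.2  8.2] m [0.12 0.33 0.02] 22.4
(55, False) [-1.88  2.58] 56.09 f [-3.2 -0.3 12.1] m [-0.08  0.49  0.04] 22.9
```

View pics/j.png

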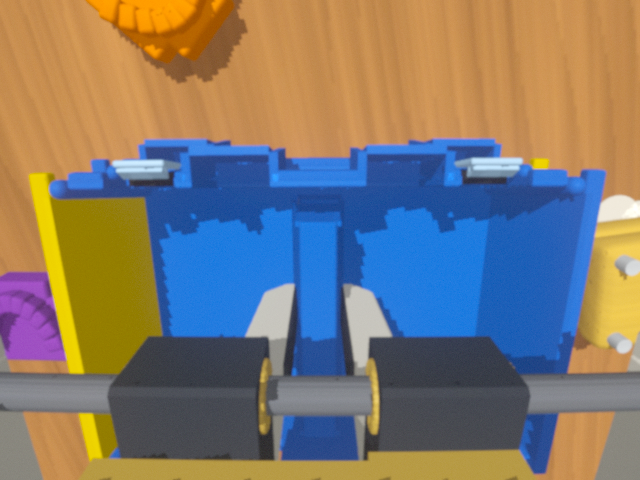

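Yellow end is over the lower blue end and the lugs are in the pockets; the lower pocket wall at row 143 is now just behind the upper rim. Next I open, close the fingers above the hump, and press its ends.

```bash
python3 - <<'E'
from h import *
p=robot.current_tcp_pos()
robot.move_gripper(1.0); robot.sleep(.2); st('rel',np.zeros(3))
robot.move_linear([*at(-1.8,2.5),130],O,speed=120); robot.move_gripper(0.0)
robot.sleep(.3); f0=np.array(robot.current_contact_force()); st('up',f0)
d=cam('wrist'); cv2.imwrite('pics/k.png',d['img'])
for y in (38,-38):
    robot.move_linear([*at(0,y),100],O,speed=120); robot.sleep(.3); f0=np.array(robot.current_contact_force())
    r=robot.move_linear([*at(0,y),78],O,speed=12,f_stop=3); robot.sleep(.1); st((y,r),f0)
    if not r: break
    for k in range(8):
        z=robot.current_tcp_pos()[2]
        r=robot.move_linear([*at(0,y),z-1.0],O,speed=6,f_stop=6); robot.sleep(.1); st(('press',r),f0)
        fz=np.array(robot.current_contact_force())[2]-f0[2]
        if fz>15: break
    robot.move_linear([*at(0,y),100],O,speed=60)
d=cam('wrist'); cv2.imwrite('pics/l.png',d['img'])
E
```

```text
rel [-1.8  2.5] 54.99 f [0.4 0.4 0.2] m [-0.11  0.1   0.02] 24.4
up [-1.79  2.49] 129.98 f [0. 0. 0.] m [-0.09  0.05  0.01] 26.9
(38, True) [-0.08 38.13] 86.81 f [-0.5 -0.1  5.2] m [-0.08  0.09 -0.01] 29.0
('press', False) [1.000e-02 3.827e+01] 86.51 f [-1.2 -0.1  6.8] m [-0.06  0.33 -0.03] 29.4
('press', False) [ 0.04 38.33] 86.34 f [-1.3 -0.6  7.7] m [-0.03  0.36  0.04] 29.7
('press', False) [3.000e-02 3.838e+01] 86.25 f [-1.9  0.5  7.5] m [-0.08  0.42 -0.02] 30.1
('press', False) [2.000e-02 3.839e+01] 86.17 f [-2.1 -0.1  9. ] m [-0.12  0.48 -0.04] 30.4
('press', False) [-1.000e-02  3.842e+01] 86.1 f [-1.7 -0.1  7.5] m [-0.09  0.45  0.01] 30.8
('press', False) [-0.   38.45] 86.09 f [-1.3 -0.   8.4] m [-0.08  0.44 -0.02] 31.1
('press', False) [-0.   38.46] 86.09 f [-1.5 -0.5  7.5] m [-0.03  0.39  0.  ] 31.5
('press', False) [1.000e-02 3.846e+01] 86.09 f [-1.7 -0.   8.1] m [-0.12  0.4  -0.08] 31.8
(-38, True) [  0.04 -38.14] 88.59 f [1.5 0.8 4. ] m [-0.2  -0.02 -0.03] 34.4
('press', True) [  0.15 -38.17] 88.47 f [-0.3  0.4  4.1] m [-0.14  0.14 -0.02] 34.7
('press', False) [  0.32 -38.3 ] 88.04 f [ 0.5 -1.6  6.1] m [-0.47  0.2   0.  ] 35.1
('press', False) [  0.35 -38.38] 87.82 f [-0.4 -2.   7.8] m [-0.61  0.23 -0.05] 35.5
('press', False) [  0.44 -38.4 ] 87.81 f [-1.1 -1.5  9.3] m [-0.62  0.35  0.04] 35.8
('press', False) [  0.44 -38.41] 87.78 f [-0.4 -2.5  9.2] m [-0.59  0.26 -0.04] 36.2
('press', False) [  0.42 -38.4 ] 87.78 f [-1.  -1.2  9.4] m [-0.57  0.25 -0.01] 36.5
('press', False) [  0.44 -38.38] 87.8 f [-0.5 -1.9  9.2] m [-0.58  0.31 -0.03] 36.9
('press', False) [  0.4  -38.39] 87.79 f [-1.  -1.7  9.1] m [-0.6   0.34  0.01] 37.2
```

The arm is compliant and my targets weren't accumulating. I'll use one continuous press per side with a force stop.

```bash
python3 - <<'E'
from h import *
for y in (38,-38):
    robot.move_linear([*at(0,y),94],O,speed=150); robot.sleep(.2); f0=np.array(robot.current_contact_force())
    r=robot.move_linear([*at(0,y),88],O,speed=20,f_stop=5)
    for z in (87,86,85,84,83,82,81.5):
        r=robot.move_linear([*at(0,y),z],O,speed=12,f_stop=17); st((y,z,r),f0)
        if r or np.array(robot.current_contact_force())[2]-f0[2]>17: break
    robot.move_linear([*at(0,y),94],O,speed=60)
E
```

```text
(38, 87, False) [ 0.06 38.07] 87.05 f [ 0.5 -0.1 -0. ] m [-0.08 -0.01  0.04] 39.2
(38, 86, False) [ 0.14 38.24] 86.66 f [-1.3 -0.4  4.8] m [-0.12  0.28 -0.04] 39.4
(38, 85, False) [ 0.18 38.51] 86.01 f [-1.9  1.7  6.1] m [-0.12  0.42 -0.  ] 39.7
(38, 84, False) [ 0.18 38.76] 85.42 f [-2.7  1.2  9.3] m [ 0.    0.61 -0.04] 39.9
(38, 83, False) [ 0.24 39.01] 84.83 f [-2.8  1.6 11.5] m [ 0.01  0.7  -0.01] 40.2
(38, 82, False) [ 0.26 39.16] 84.51 f [-5.4  1.3 14. ] m [-0.05  0.95 -0.07] 40.4
(38, 81.5, False) [ 0.25 39.23] 84.43 f [-4.5  1.3 16.1] m [-0.1   1.07 -0.04] 40.7
(-38, 87, False) [  0.33 -37.81] 87.72 f [ 0.1 -1.1  5.5] m [-0.22  0.27 -0.05] 42.5
(-38, 86, False) [  0.46 -38.08] 87.03 f [-1.3 -2.5  8.3] m [-0.49  0.33 -0.01] 42.8
(-38, 85, False) [  0.54 -38.35] 86.26 f [-1.1 -3.5 10.1] m [-0.65  0.45  0.08] 43.0
(-38, 84, False) [  0.73 -38.43] 85.69 f [-2.1 -3.  12.2] m [-0.68  0.51 -0.02] 43.3
(-38, 83, False) [  0.82 -38.38] 85.18 f [-2.9 -3.8 15.8] m [-0.76  0.63  0.04] 43.5
(-38, 82, False) [  0.86 -38.31] 84.78 f [-4.  -5.8 18.9] m [-0.92  0.87 -0.01] 43.8
```

Both sides reached 84.4 and 84.8 mm, below the 85.6 mm home height. I'll verify by light touches and pictures.

```bash
python3 - <<'E'
from h import *
for y in (-38,38):
    robot.move_linear([*at(0,y),90],O,speed=150); robot.sleep(.2); f0=np.array(robot.current_contact_force())
    r=robot.move_linear([*at(0,y),80],O,speed=8,f_stop=2.0); st((y,r),f0)
    robot.move_linear([*at(0,y),92],O,speed=80)
robot.move_linear([*at(0,10),260],O,speed=250); robot.sleep(.2)
d=cam('wrist'); s=cam('scene')
u,v=proj(d,[*F,50]).astype(int); print(u,v)
a=cv2.resize(d['img'][max(v-110,0):v+110,u-150:u+150],(800,587),interpolation=2)
cv2.imwrite('pics/m.png',a); cv2.imwrite('pics/ms.png',cv2.resize(s['img'][170:330,340:500],(600,600),interpolation=2))
print(panpose(d,F,T,z=89.6),robot.current_t())
E
```

```text
(-38, True) [  0.05 -37.87] 86.91 f [0.1 0.7 4.4] m [0.   0.05 0.03] 45.2
(38, True) [ 0.06 38.17] 87.24 f [0.5 0.2 3.2] m [ 0.02 -0.02 -0.  ] 46.8
319 214
(567.7533569335938, 220.04873657226562, (153.21994018554688, 202.06118774414062), np.float64(-0.19038951948781924)) 48.2167
```

View pics/m.png

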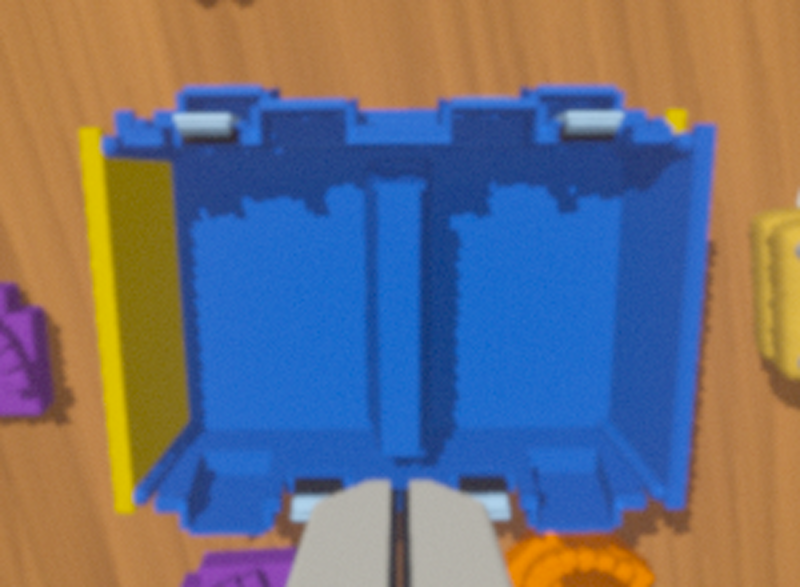

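View pics/ms.png

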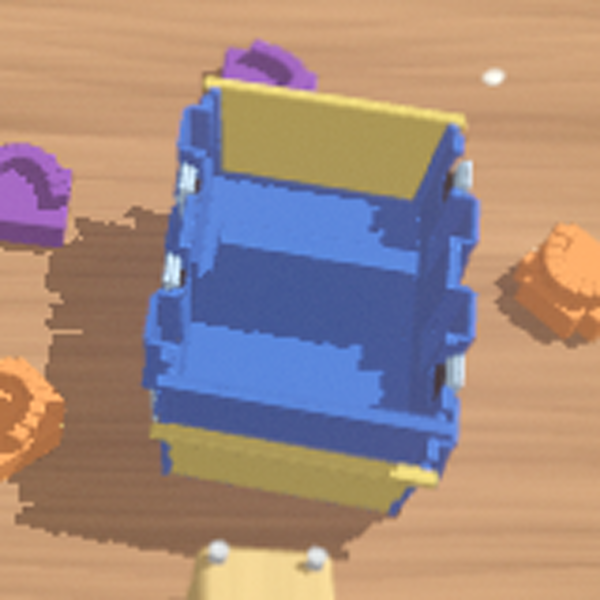

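The light-touch heights imply a pan centre of about 39 mm, midway between clicked (37.6) and resting (41). With the -x reaction on the hump, that suggests the +x end is not clicked. I'll press that end's floor and check both ends.

```bash
python3 - <<'E'
from h import *
robot.move_linear([*at(52,0),110],O,speed=300)
for x in (52,-52):
    if x<0: robot.move_linear([*at(x,0),110],O,speed=250)
    robot.move_linear([*at(x,0),52],O,speed=120); robot.sleep(.15); f0=np.array(robot.current_contact_force())
    r=robot.move_linear([*at(x,0),36],O,speed=15,f_stop=2); st(('touch',x,r),f0)
    if x>0:
        z=robot.current_tcp_pos()[2]
        r=robot.move_linear([*at(x,0),z-5],O,speed=15,f_stop=20); st(('press',x,r),f0)
        robot.move_linear([*at(x,0),z+4],O,speed=60); robot.sleep(.1)
        r=robot.move_linear([*at(x,0),36],O,speed=15,f_stop=2); st(('touch',x,r),f0)
    robot.move_linear([*at(x,0),110],O,speed=250)
print(robot.current_t())
E
```

```text
('touch', 52, True) [ 5.19e+01 -3.00e-02] 41.21 f [0.9 1.7 3.1] m [-0.08  0.06 -0.03] 50.4
('press', 52, False) [52.02  0.08] 38.32 f [-3.6 -0.4 14.9] m [-0.47  0.9   0.01] 50.9
('touch', 52, True) [ 5.189e+01 -2.000e-02] 41.11 f [0.1 2.5 4. ] m [-0.05  0.03 -0.02] 51.6
('touch', -52, True) [-5.211e+01 -2.000e-02] 42.78 f [0.2 0.2 2.9] m [-0.02 -0.06 -0.02] 54.1
54.4833
```

The -x end stands 1.6 mm higher, so that end isn't clicked. I'll press there.

```bash
python3 - <<'E'
from h import *
f0=np.array(robot.current_contact_force()); x=-54
robot.move_linear([*at(x,22),46],O,speed=200)
for y in (22,-22):
    r=robot.move_linear([*at(x,y),35.5],O,speed=22,f_stop=22); st(('press',y,r),f0)
    robot.move_linear([*at(x,y),46],O,speed=90)
    if y>0: robot.move_linear([*at(x,-22),46],O,speed=150)
r=robot.move_linear([*at(-52,-22),36],O,speed=20,f_stop=2); st(('touch',r),f0)
robot.move_linear([*at(-52,-22),60],O,speed=150); print(robot.current_t())
E
```

```text
('press', 22, True) [-53.27  22.19] 38.61 f [-2.8 -1.8 12.4] m [-0.32  0.49 -0.01] 55.5
('press', -22, True) [-53.63 -20.95] 38.84 f [-3.2 -0.9  7.9] m [-0.24  0.41 -0.  ] 56.6
('touch', True) [-53.37 -21.94] 41.24 f [-0.  -1.1  2.9] m [ 0.   -0.02 -0.05] 57.2
57.45
```

Now 41.2 against 41.1 on the other end, so it's level and home. Retreating and handing in.

```bash
python3 - <<'E'
from h import *
robot.move_linear([*at(-52,-10),180],O,speed=200)
print(robot.current_t()); print(robot.hand_in())
E
```

```text
58.2
the job is handed in; nothing more can be done
None
```

I stacked the empty pan half-turned on the full pan, pressed it down until both ends touched off level (41.1 and 41.2 mm), let go and handed in at 58.2 s; the four clicks are inferred from those heights and the force drops, since I took no picture after the last press.

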